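# Clamp the magnifier boom and hold its lens out at the red line

### The arm

A 6-joint arm with a two-finger parallel gripper is mounted at the origin on the work surface. World frame = base frame: x ahead of the robot, y to its left, z up, the work surface at z = 0. Lengths are in mm, angles in degrees, forces in N, time in s.
With the tool pointing down it reaches from about 300 to 850 mm from the base axis. Payload 4.2 kg.
Tool frame: the origin (TCP) lies on the centre line of the jaws, within the pads' length; the fingertips stand 14 mm ahead of it and the grasp point (between the pads) lies 5 mm behind it; z points along the fingers, y is the line along which they close (so a half turn about z gives the same grasp; the last joint's range is limited). The gripper opens to 91 mm and grips with 3 to 60 N. Pads are 32 mm wide; open, the fingers measure 118 mm over their backs; the gripper's body (76 mm by 178 mm) begins 60 mm behind the grasp point.
Start: joints at [-78.323, 18.312, 89.639, -0, 72.044, -1.146], TCP at [127.616, -560.677, 202.876] pointing down, gripper open.
Joint ranges: [-177.97, 177.97], [-48.28, 115.42], [12.27, 149.76], [-77.06, 257.06], [2.81, 150.46], [-146.56, 146.56]. Speed limits (degrees/s): [147.25, 147.25, 180, 180, 180, 180].

### API

Orientations are given as [roll, pitch, yaw] about the fixed x, y, z axes, in that order (R = Rz(yaw) Ry(pitch) Rx(roll)).
In Python, from workcell import env gives the robot as it stands.
- The arm moves only by the tool arm_command, never from a script. Its argument "motion" is a list of rows, each an object with "offset": the shift along the tool's x, y, z in m, a list of three; "spin": the turn about the tool's z in rad. In form: [{"offset": [tx, ty, tz], "spin": spin}, ...]. A call has 1 to 5 rows; each row shifts and turns the commanded pose from where the row before left it, along the tool's axes as they then stand; what a row does not reach is not made up. A row lasts 1/8 s, in which the tool goes at most 62.5 mm and 10.7 degrees, less where a joint would pass 70% of its speed; a pose out of reach is approached as far as the arm can. A call with a gripper value outside its range is refused whole. "jaw" is the finger opening in m, from 0 to 0.0912, set as the call begins (left out, the last holds). The fingers move at their own pace and stop on an object; "newtons" is the grip in N (left out, the last holds). Time passes only in rows, so rows that do not move let the fingers close. It gives the time, the measured TCP pose, the force, the opening and the grip force at its end, in the units of the state.
- env.state(): the state, without advancing time (a new reading comes with each control period).
- env.grab_frame(name): name is "scene" or "side" or "wrist"; returns (picture, depth): 420x560x3 uint8, blue, green, red; 420x560 float32, mm along the optical axis (not along the pixel's ray), 0 where there is no reading.
- env.camera_model(name): a dict with "fx", "fy", "cx", "cy" (pixels), "eye" and "rotation" of the camera in the world; the wrist camera has in their place "hand_eye" (4x4, takes a point from camera to tool coordinates, whose origin is the TCP and whose axes are the flange's). Camera axes: x right, y down, z forward; pixel columns grow to the right and rows downward; lengths in mm; the calibration is good to about 2 mm. A picture is of the moment at which its call begins: read the wrist's pose just before it. camera_model takes no time and is no camera call.
- env.job_done(): hands the job in; it is judged then, once.
Trained networks look in the newest picture that a camera, given by its name, has taken for a name from the list of things; names that differ only in an ending like _2 or _b are one class to them, and where a whole thing is asked for, a point or a joint stands for the part that bears it (a point fixed in the world has none). Each returns a list of dicts, best first, with "score" (0 to 1); they miss things now and then, are a little off and sometimes report something else, mostly with a low value. They report only what shows in the picture. A call takes as long as a camera call.
- env.boxes_of(camera, target): "bbox" ([left, top, right, bottom] in pixels, round what is visible of it).
- env.pinpoint(camera, target): "location" ([column, row] in pixels: a listed point, or the origin of a listed thing).
The state is a dict: "time_s": time; "qpos": joint angles; "qvel": joint speeds; "effort": joint torques, N m; "ee_pos": TCP position; "ee_rot": TCP orientation; "force": force on the tool from outside, world axes, zero at the start; "torque": the same for the moment, N m; "gripper_width": finger opening in mm; "gripper_force": force on a finger pad.
Only numpy, scipy, OpenCV 4.12 (cv2) and the standard library are available. Lean on these libraries where they do the work, as an engineer would, in place of code of your own. Each camera call takes 0.05 s, during which the arm holds its last target. There are 200 camera calls.

### The job

The setter has swung the bench magnifier's boom to where it is wanted, but its clamp is slack: turn the black bar knob on top of the post clockwise (seen from above) until it is tight, so that the boom keeps its direction. Then take the grip block behind the lens so that its red lock button is squeezed in, and draw the lens arm out of the boom until the red line on the arm is level with the mouth of the boom's black collar. Finish while still holding the grip block there with the button squeezed, leaving the boom pointing as it was and the other things on the bench where they lie.

Things in the scene. Friction and masses are not known exactly. Their poses are not given: they have to be found in the camera images.
- stand: Magnifier stand fixed to the bench: grey foot 140 mm across, steel post, and all it carries (knob, swing boom, lens arm). Origin on the bench on the post's axis, z up. The boom, an aluminium tube 30 mm wide and 26 mm tall ending in a black collar 38 mm wide and 34 mm tall, lies level, its centre line 160 mm above the bench
- knob_grip (a point): Clamp knob: black upright bar 46 mm long, 13 mm thick and 30 mm tall (white dash on top), on a disc 36 mm across, on the post's dark cap (68 mm across, top 200 mm above the bench). This point is on its vertical turning axis, 233 mm above the bench; the bar reaches from 22 mm below this point (the disc's top) to 7 mm above it. Site x runs along the bar, y across its 13 mm
- clamp_knob (a joint): Angle of the clamp knob, rad: 0 fully slack, grows clockwise seen from above, stop at 1.35 (fully tight). It starts between 0 and 0.25, where a light push on the grip block (1 N) swings the boom. The clamp bites from about 0.4 and is tight above 1.1, where the boom holds against 10 N on the block; the knob stays where it is left. Turning takes up to 0.7 N m (a 60 N grip on the bar does it)
- collar_mouth (a point): Top edge of the black collar's open end, in the middle of its width, 177 mm above the bench and 170 mm from the post's axis. Site x runs level along the boom, away from the post (the direction in which the lens arm draws out); y is level across it, towards the side with the red button; z up
- grip_block (a point): Centre of the lens arm's black grip block, 160 mm above the bench, 200 mm + lens_arm from the post's axis. The block is 40 mm along the arm (point x), 24 mm wide (y) and 32 mm tall; the red button is on its +y side. The collar's mouth is 30 mm behind this point with the arm fully in; the lens rim begins 45 mm beyond it. Axes as collar_mouth
- button_face (a point): Middle of the outer face of the red lock button, a block 22 mm long and 18 mm tall that stands 6 mm out of the grip block's +y side, level with grip_block. It moves inwards along -y
- lock_button (a joint): How far the lock button is pushed in, m: 0 out (arm locked), 0.004 fully in (button 2 mm proud). Spring-loaded: 14 N to start, 16 N fully in (a grip of 45 N on block and button does it). The arm is free to slide above about 0.001 and a brake holds it again wherever it stands when the button comes out; braked, it does not slide under 10 N
- lens_arm (a joint): How far the lens arm is drawn out of the boom, m: 0 fully in, 0.11 fully out; starts between 0.002 and 0.025. With the button in it slides with about 1 N and stays where it is; the red line is level with the collar's mouth at 0.070
- red_line (a point): Middle of the red line (3 mm wide, around the steel bar of the lens arm, 18 mm wide and 14 mm tall), on top of the bar, 100 mm behind the grip block's centre. Hidden in the boom until the arm is drawn out; thin black lines stand every 10 mm either side of it along the bar
- lens_center (a point): Centre of the round magnifier lens, 90 mm across its black rim, lying level 160 mm above the bench, 90 mm beyond the grip block's centre
- pitch_board: Wooden board with black pitch and two rows of gold ornaments, 220 x 140 mm, 22 mm thick, fixed on the bench below the lens; origin at the centre of its underside
- tweezers: Steel tweezers, 126 x 13 mm, 6 mm thick, lying on the pitch board; origin under the middle, x towards the points
- green_cap: Green plastic bottle cap holding short brass tubes, 52 mm across, 18 mm tall, mouth up on the bench beside the pitch board; origin at the centre of its underside
- crown_cap: Steel crown cap, 32 mm across, 6 mm tall, on the bench between the stand and the robot's side of the board; origin at the centre of its underside
- bead_jar: Amber glass jar with a steel cap, 52 mm across, 60 mm tall, at the right of the bench; origin at the centre of its underside
- flux_bottle: White bottle, 48 mm across, 110 mm tall, at the right of the bench; origin at the centre of its underside
- polish_tin: Flat yellow tin, 68 mm across, 26 mm tall, at the right of the bench; origin at the centre of its underside
- hammer: Small hammer, 220 mm long, wooden handle, lying at the left of the bench; x along the handle towards the head

How it is judged (in metres and radians):
On the way, in this order (a step that is already met when the one before it is completed fails the run):
1. the clamp knob is turned clockwise until tight (above 1.1 rad), the lens arm not yet drawn out (value of joint clamp_knob above 1.1 rad and value of joint lens_arm below 0.045 m), for 0.2 s.
2. the lock button is squeezed in by the fingers while the arm is still in (value of joint lock_button above 0.0025 m and value of joint lens_arm below 0.045 m and contact force between the fingers and stand above 4 N), for 0.1 s.
3. the lens arm is drawn out to the red line with the button squeezed (value of joint lock_button above 0.0025 m and value of joint lens_arm between 0.066 and 0.074 m), for 0.2 s.
At the end, for the whole second after the job is handed in: The clamp knob is tight (above 1.1 rad); the lens arm stands still with the red line within 4 mm of the collar's mouth; the fingers still hold the grip block (over 4 N) with the lock button at least 2.5 mm in; the collar's mouth is within 12 mm of where it started (all of step 3 and value of joint clamp_knob above 1.1 rad and contact force between the fingers and stand above 4 N and velocity of joint lens_arm between -0.01 and 0.01 m/s and distance of collar_mouth from where it was at the start of the episode below 0.012 m); the arm keeps its last pose, push and grip.
It fails at once if one of the loose things on the bench is moved by more than 20 mm (distance of any of tweezers, green_cap, crown_cap, bead_jar, flux_bottle, polish_tin, hammer from where it was at the start of the episode above 0.02 m).
It also fails if it takes over 46 s, if anything falls off the work surface, if the arm or the gripper's body presses on something with over 40 N, if the wrist force passes 120 N, or if a joint passes its speed limit or range.

## Working session

There is one attempt and no reset: what is moved stays moved. The work goes in short steps, Python scripts to look and compute and a tool call to move; the robot and the scene stay as the last step left them, time stands still between calls to the robot, and variables do not carry over. Pictures are saved under pics/ and viewed, at most 10 in all, crops included, and the job is handed in when it is done.

Besides the shell and the picture viewer there is one more tool, called after "Request:" as a command line: name --argument value ..., lists and objects as JSON in quotes. arm_command: Moves the arm, as the interface text tells. Its arguments: {"type":"object","properties":{"motion":{"type":"array"},"jaw":{"type":"number"},"newtons":{"type":"number"}},"required":["motion"]}

```bash
mkdir -p pics
cat > h.py <<'E'
import numpy as np,cv2
from workcell import env
def cam(n):
    m=env.camera_model(n); return m
def ray(n,px):
    m=cam(n); d=np.array([(px[0]-m['cx'])/m['fx'],(px[1]-m['cy'])/m['fy'],1.])
    return np.array(m['eye'],float),np.array(m['rotation'],float)@d
def atz(n,px,z):
    e,d=ray(n,px); return e+d*(z-e[2])/d[2]
E
python3 - <<'E'
from h import *
for c in ['scene','side']:
    im,d=env.grab_frame(c); cv2.imwrite(f'pics/{c}0.png',im)
    m=cam(c);print(c,np.round(m['eye'],0),np.round(m['rotation'],2).tolist())
    for t,z in [('knob_grip',233),('collar_mouth',177),('grip_block',160),('button_face',160),('lens_center',160),('stand',0)]:
        r=env.pinpoint(c,t)[:2]
        for q in r: print(c,t,np.round(q['location'],1),round(q['score'],2),np.round(atz(c,q['location'],z),1))
print(env.state())
E
```

```text
scene [1121. -297. 1014.] [-142.39, -0.52, 66.28]Traceback (most recent call last):
  File "<stdin>", line 7, in <module>
  File "h.py", line 9, in atz
    e,d=ray(n,px); return e+d*(z-e[2])/d[2]
                                       ~^^^
IndexError: invalid index to scalar variable.
```

```bash
sed -i "s/np.array(m\['rotation'\],float)@d/Rot.from_euler('xyz',m['rotation'],degrees=True).as_matrix()@d/; 1a from scipy.spatial.transform import Rotation as Rot" h.py
python3 - <<'E'
from h import *
for c in ['scene','side']:
    im,d=env.grab_frame(c); cv2.imwrite(f'pics/{c}0.png',im)
    m=cam(c);print(c,np.round(m['eye'],0),m['rotation'])
    for t,z in [('knob_grip',233),('collar_mouth',177),('grip_block',160),('button_face',160),('lens_center',160),('stand',0)]:
        r=env.pinpoint(c,t)[:2]
        for q in r: print(c,t,np.round(q['location'],1),round(q['score'],2),np.round(atz(c,q['location'],z),1))
print(env.state())
E
```

```text
scene [1121. -297. 1014.] [-142.38729767   -0.52423415   66.27699224]
scene knob_grip [299.  209.5] 0.64 [586.9  -6.1 233. ]
scene knob_grip [395.  181.1] 0.53 [600.4 246.8 233. ]
scene collar_mouth [328.7 203.3] 0.74 [560.4  91.6 177. ]
scene grip_block [316.5 209.1] 0.86 [553.4  62.3 160. ]
scene grip_block [396.6 179.9] 0.62 [549.9 303.9 160. ]
scene button_face [301.3 212.6] 0.62 [548.3  22.2 160. ]
scene button_face [314.4 213.5] 0.39 [563.9  51.2 160. ]
scene lens_center [278.3 218.2] 0.67 [541.4 -37.9 160. ]
scene stand [375.7 232.5] 0.58 [591.3 248.2   0. ]
side [-132.  598. 1219.] [-140.45557971   -0.2474752  -133.40441682]
side knob_grip [172.  224.2] 0.58 [594.2 245.3 233. ]
side collar_mouth [231.3 214.2] 0.91 [557.2  94.1 177. ]
side collar_mouth [262.7 210.9] 0.66 [509.8  27.4 177. ]
side grip_block [242.5 210.4] 0.7 [558.1  55.9 160. ]
side lens_center [269.8 197.8] 0.65 [540.9 -26.9 160. ]
side stand [180.6 280.1] 0.77 [591.9 260.5   0. ]
{'time_s': 0.8, 'qpos': array([-7.83220506e+01,  1.83090956e+01,  8.96386859e+01,  8.02189082e-04,
        7.20430237e+01, -1.14535486e+00]), 'qvel': array([ 0.01297097,  0.03568159,  0.0244639 , -0.01352116, -0.09994873,
       -0.00198113]), 'effort': array([-7.32503468e-04, -4.12305629e+01, -2.32220364e+01,  7.25080655e-02,
        3.74271045e-02,  9.85987079e-07]), 'ee_pos': array([ 127.63386043, -560.67923692,  202.90619874]), 'ee_rot': array([ 1.79990792e+02, -5.79206483e-04,  1.28230571e+01]), 'force': array([ 1.00245519, -0.26601565, -0.41709944]), 'torque': array([-0.02663298, -0.0266532 , -0.03158206]), 'gripper_force': 0.0, 'gripper_width': 91.2670565623092}
```

View pics/scene0.png

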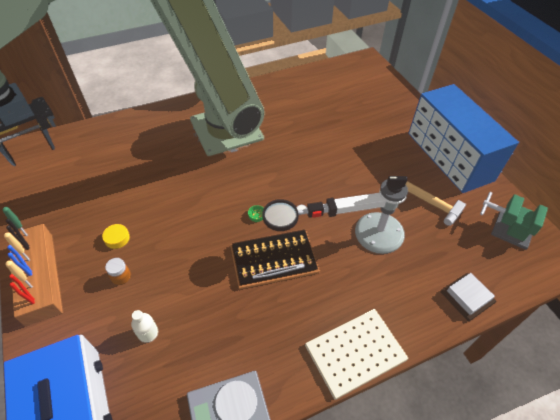

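View pics/side0.png

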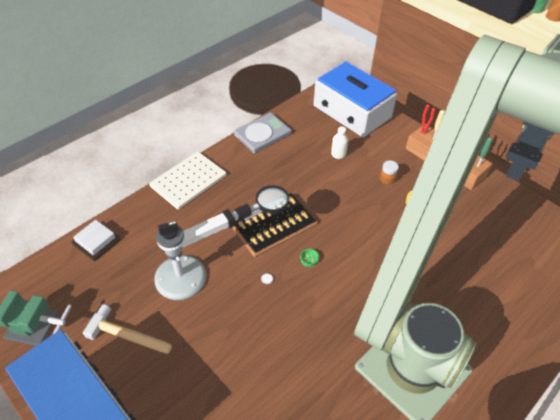

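Request:
arm_command --motion '[{"offset": [0.041, -0.042, -0.016]}, {"offset": [0.041, -0.042, -0.016]}, {"offset": [0.041, -0.042, -0.016]}, {"offset": [0.041, -0.042, -0.016]}, {"offset": [0.041, -0.042, -0.016]}]'

```text
invalid input at $.motion[0]: expected keys offset, spin
```

Request:
arm_command --motion '[{"offset": [0.041, -0.042, -0.016]}, {"offset": [0.041, -0.042, -0.016]}, {"offset": [0.041, -0.042, -0.016]}, {"offset": [0.041, -0.042, -0.016]}, {"offset": [0.041, -0.042, -0.016]}]'

```text
invalid input at $.motion[0]: expected keys offset, spin
```

Request:
arm_command --motion '[{"offset": [0.041, -0.042, -0.016]}, {"offset": [0.041, -0.042, -0.016]}, {"offset": [0.041, -0.042, -0.016]}, {"offset": [0.041, -0.042, -0.016]}, {"offset": [0, 0, 0]}]'

```text
invalid input at $.motion[0]: expected keys offset, spin
```

```bash
cat >> h.py <<'E'
def wrist(st,px,z):
    m=cam('wrist'); H=np.array(m['hand_eye'],float); R=Rot.from_euler('xyz',st['ee_rot'],degrees=True).as_matrix()
    d=R@H[:3,:3]@np.array([(px[0]-m['cx'])/m['fx'],(px[1]-m['cy'])/m['fy'],1.]); e=R@H[:3,3]+st['ee_pos']
    return e+d*(z-e[2])/d[2]
def look(name,ts):
    st=env.state(); im,d=env.grab_frame('wrist'); cv2.imwrite(f'pics/{name}.png',im)
    print('t',st['time_s'],np.round(st['ee_pos'],1),np.round(st['ee_rot'],2),np.round(st['qpos'],1))
    for t,z in ts:
        for q in env.pinpoint('wrist',t)[:2]: print(t,np.round(q['location'],1),round(q['score'],2),np.round(wrist(st,q['location'],z),1))
    return st,im,d
A=[('knob_grip',233),('collar_mouth',177),('grip_block',160),('button_face',160),('lens_center',160),('stand',0)]
E
python3 - <<'E'
from h import *
print(env.camera_model('wrist'))
look('w1',A)
E
```

```text
{'fx': 361.9848814227389, 'fy': 361.9848814227389, 'cx': 282.0316429376413, 'cy': 209.99581962135258, 'hand_eye': array([[ 7.36609021e-04, -9.54858342e-01, -2.97060606e-01,
         8.47166449e+01],
       [ 9.99999436e-01,  9.30457243e-04, -5.11162540e-04,
         9.86858796e-01],
       [ 7.64490008e-04, -2.97060062e-01,  9.54858489e-01,
        -1.81830588e+02],
       [ 0.00000000e+00,  0.00000000e+00,  0.00000000e+00,
         1.00000000e+00]])}
t 0.8 [ 127.6 -560.7  202.9] [179.99  -0.    12.82] [-78.3  18.3  89.6   0.   72.   -1.1]
```

View pics/w1.png

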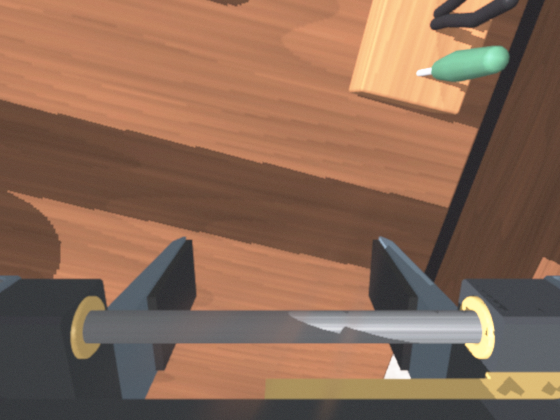

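Request:
arm_command --motion '[{"offset": [0.038, -0.041, -0.016], "spin": 0}, {"offset": [0.038, -0.041, -0.016], "spin": 0}, {"offset": [0.038, -0.041, -0.016], "spin": 0}, {"offset": [0.038, -0.041, -0.016], "spin": 0}, {"offset": [0.038, -0.041, -0.016], "spin": 0}]'

```text
time_s: 1.78
ee_pos: [268.0, -317.0, 283.6]
ee_rot: [180.0, -0.0, 12.8]
force: [0.9, -0.1, 0.8]
gripper_width: 90.9
gripper_force: 0.0
```

Request:
arm_command --motion '[{"offset": [0.038, -0.041, -0.014], "spin": 0}, {"offset": [0.038, -0.041, -0.014], "spin": 0}, {"offset": [0.038, -0.041, -0.014], "spin": 0}, {"offset": [0.038, -0.041, -0.014], "spin": 0}, {"offset": [0.038, -0.041, -0.014], "spin": 0}]'

```text
time_s: 2.4
ee_pos: [407.7, -74.8, 353.6]
ee_rot: [180.0, -0.1, 12.8]
force: [0.6, -0.2, 0.1]
gripper_width: 91.2
gripper_force: 0.0
```

Request:
arm_command --motion '[{"offset": [0.038, -0.041, -0.012], "spin": 0}, {"offset": [0.038, -0.041, -0.012], "spin": 0}, {"offset": [0.038, -0.041, -0.012], "spin": 0}, {"offset": [0.038, -0.041, -0.012], "spin": 0}, {"offset": [0.01, -0.01, 0], "spin": 0}]'

```text
time_s: 3.02
ee_pos: [527.8, 131.7, 400.6]
ee_rot: [-180.0, -0.0, 13.0]
force: [0.5, -0.2, -0.8]
gripper_width: 91.0
gripper_force: 0.0
```

Request:
arm_command --motion '[{"offset": [0, 0, 0], "spin": 0}, {"offset": [0, 0, 0], "spin": 0}]'

```text
time_s: 3.28
ee_pos: [525.8, 127.7, 400.8]
ee_rot: [180.0, 0.0, 12.7]
force: [0.8, 0.2, -0.1]
gripper_width: 91.2
gripper_force: 0.0
```

Run:
```python
from h import *
look('w2',A)
```

```text
t 3.275 [525.8 127.7 400.8] [1.7996e+02 4.0000e-02 1.2740e+01] [12.5 12.1 70.5 -0.  97.4 89.7]
knob_grip [157.4  87.1] 0.66 [592.  258.7 233. ]
collar_mouth [322.8 158. ] 0.72 [555.1  86.5 177. ]
grip_block [341.8 164.9] 0.91 [550.   60.2 160. ]
button_face [350.5 151.4] 0.66 [567.5  54.5 160. ]
lens_center [408.7 198.1] 0.97 [528.8 -29.7 160. ]
lens_center [395.1 158.2] 0.44 [571.4   1.4 160. ]
stand [208.5  90.7] 0.71 [592.9 257.3   0. ]
```

View pics/w2.png

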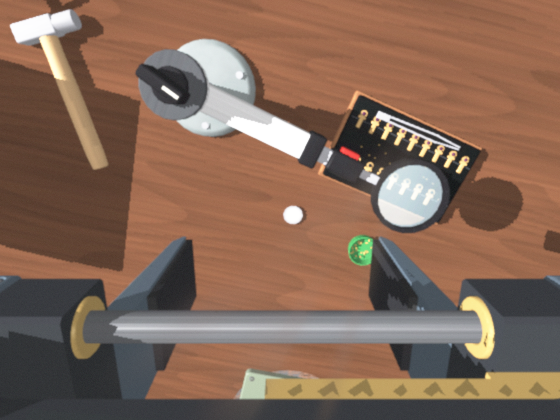

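Run:
```python
from h import *
im=cv2.imread('pics/w2.png'); st=env.state()
c=im[60:115,130:200]; g=c.min(2)
n,l,s,ce=cv2.connectedComponentsWithStats((g>200).astype(np.uint8))
for i in range(1,n):
    if s[i,4]<8: continue
    p=np.argwhere(l==i)[:,::-1]+[130,60]
    w=np.array([wrist(st,q,240)[:2] for q in p]); cc=w.mean(0); u,sv,v=np.linalg.svd(w-cc); print(s[i],p.mean(0),cc.round(1),np.degrees(np.arctan2(v[0,1],v[0,0])),sv)
cv2.imwrite('pics/c.png',cv2.resize(c,None,fx=8,fy=8,interpolation=2))
```

```text
[32 26 17 13 75] [169.50666667  92.12      ] [591.  246.4] 66.71115469809536 [40.39293054  8.75330062]
```

View pics/c.png

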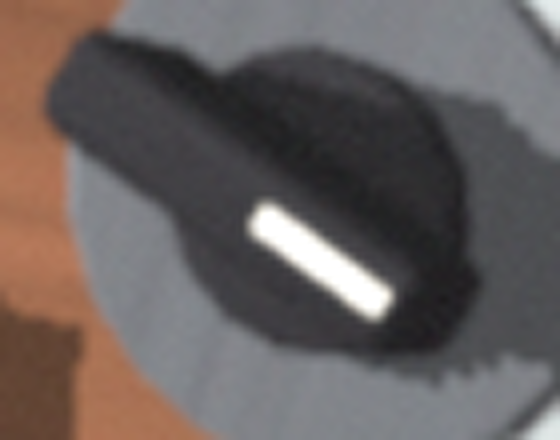

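Request:
arm_command --motion '[{"offset": [0.0237, -0.028, 0.029], "spin": 0}, {"offset": [0.0237, -0.028, 0.029], "spin": 0}, {"offset": [0.0237, -0.028, 0.029], "spin": 0}, {"offset": [0.0237, -0.028, 0.029], "spin": 0}, {"offset": [0, 0, 0], "spin": -0.157}]'

```text
time_s: 4.25
ee_pos: [593.5, 260.8, 280.5]
ee_rot: [-180.0, 0.4, 22.2]
force: [-1.1, -1.1, 0.8]
gripper_width: 91.5
gripper_force: 0.0
```

Request:
arm_command --motion '[{"offset": [0, 0, 0], "spin": -0.157}, {"offset": [0, 0, 0], "spin": -0.157}, {"offset": [0, 0, 0], "spin": -0.157}, {"offset": [0, 0, 0], "spin": -0.157}, {"offset": [0, 0, 0], "spin": -0.157}]'

```text
time_s: 4.88
ee_pos: [594.1, 259.1, 284.8]
ee_rot: [-180.0, 0.0, 67.1]
force: [0.4, -0.1, -0.5]
gripper_width: 91.2
gripper_force: 0.0
```

Request:
arm_command --motion '[{"offset": [0, 0, 0], "spin": 0}, {"offset": [0, 0, 0], "spin": 0}]'

```text
time_s: 5.12
ee_pos: [594.1, 259.2, 284.8]
ee_rot: [180.0, 0.0, 66.7]
force: [-0.0, -0.5, 1.1]
gripper_width: 91.2
gripper_force: 0.0
```

Run:
```python
from h import *
st,im,d=look('w3',[A[0],A[1],A[2]])
g=im[60:330,180:390].min(2)
n,l,s,ce=cv2.connectedComponentsWithStats((g>200).astype(np.uint8))
for i in range(1,n):
    if s[i,4]<30: continue
    p=np.argwhere(l==i)[:,::-1]+[180,60]
    w=np.array([wrist(st,q,240)[:2] for q in p]); cc=w.mean(0); u,sv,v=np.linalg.svd(w-cc,full_matrices=False); print(s[i],p.mean(0),cc.round(1),np.degrees(np.arctan2(v[0,1],v[0,0])),sv)
```

```text
t 5.125 [594.1 259.2 284.8] [180.     0.    66.66] [22.6 23.3 70.5 -0.  86.2 45.9]
knob_grip [283.8 230.9] 0.9 [594.3 255.1 233. ]
collar_mouth [318.1 370.2] 0.86 [560.   89.9 177. ]Traceback (most recent call last):
  File "<stdin>", line 8, in <module>
  File "h.py", line 12, in wrist
    m=cam('wrist'); H=np.array(m['hand_eye'],float); R=Rot.from_euler('xyz',st['ee_rot'],degrees=True).as_matrix()
  File "h.py", line 5, in cam
    m=env.camera_model(n); return m
ValueError: time passes only in moves, steps and waits
```

View pics/w3.png

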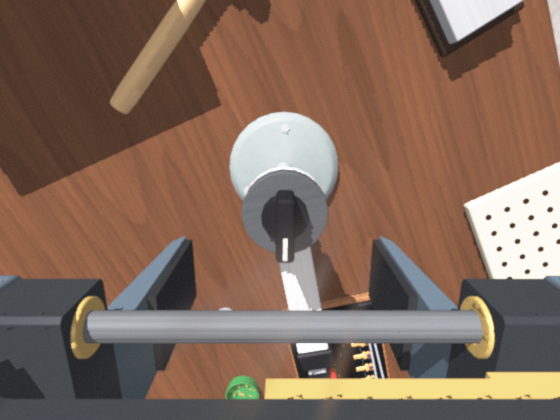

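Request:
arm_command --motion '[{"offset": [-0.0035, 0.0015, 0.02], "spin": 0}, {"offset": [0, 0, 0.022], "spin": 0}, {"offset": [0, 0, 0.015], "spin": 0}, {"offset": [0, 0, 0], "spin": 0}]' --jaw 0.04 --newtons 60

```text
time_s: 5.82
ee_pos: [593.5, 255.3, 226.6]
ee_rot: [-179.9, 0.1, 66.8]
force: [0.2, 0.1, -0.2]
gripper_width: 54.2
gripper_force: 0.0
```

Request:
arm_command --motion '[{"offset": [0, 0, 0], "spin": 0}, {"offset": [0, 0, 0], "spin": 0}, {"offset": [0, 0, 0], "spin": 0}, {"offset": [0, 0, 0], "spin": 0}]' --jaw 0.0 --newtons 60

```text
time_s: 6.32
ee_pos: [594.2, 255.5, 228.1]
ee_rot: [180.0, -0.0, 66.8]
force: [-0.2, -0.2, -0.1]
gripper_width: 13.9
gripper_force: 0.0
```

Request:
arm_command --motion '[{"offset": [0, 0, 0], "spin": 0}, {"offset": [0, 0, 0], "spin": 0}, {"offset": [0, 0, 0], "spin": 0.06}, {"offset": [0, 0, 0], "spin": 0.1}, {"offset": [0, 0, 0], "spin": 0.1}]'

```text
time_s: 6.95
ee_pos: [594.7, 255.7, 229.2]
ee_rot: [179.9, -0.1, 51.7]
force: [-0.0, -0.9, 5.1]
gripper_width: 0.5
gripper_force: 2.4
```

Request:
arm_command --motion '[{"offset": [0, 0, 0], "spin": 0.1}, {"offset": [0, 0, 0], "spin": 0.1}, {"offset": [0, 0, 0], "spin": 0.1}, {"offset": [0, 0, 0], "spin": 0.1}, {"offset": [0, 0, 0], "spin": 0.1}]'

```text
time_s: 7.58
ee_pos: [594.8, 255.6, 229.2]
ee_rot: [180.0, -0.2, 23.1]
force: [-0.1, -0.9, 4.3]
gripper_width: 0.4
gripper_force: 2.4
```

Request:
arm_command --motion '[{"offset": [0, 0, 0], "spin": 0.1}, {"offset": [0, 0, 0], "spin": 0.1}, {"offset": [0, 0, 0], "spin": 0.1}, {"offset": [0, 0, 0], "spin": 0.1}, {"offset": [0, 0, 0], "spin": 0}]'

```text
time_s: 8.2
ee_pos: [594.8, 255.7, 229.2]
ee_rot: [-180.0, -0.2, 0.4]
force: [0.7, -0.5, 5.4]
gripper_width: 0.6
gripper_force: 2.8
```

Run:
```python
from h import *
s=env.state();print(s)
for c in ('scene','side'):
    env.grab_frame(c)
    for q in env.pinpoint(c,'collar_mouth')[:2]: print(q['location'],q['score'],atz(c,q['location'],177))
```

```text
{'time_s': 8.2, 'qpos': array([ 2.22511732e+01,  2.41199224e+01,  7.69098988e+01, -1.19517370e-02,
        7.88092073e+01,  1.11879651e+02]), 'qvel': array([ 0.03166928,  0.03265132,  0.01245098,  0.05644773, -0.09032286,
       -1.21041844]), 'effort': array([ 2.18367716e-01, -4.41617918e+01, -2.19767976e+01,  1.09060442e-01,
       -4.02594544e-02,  1.56905735e-01]), 'ee_pos': array([594.75826721, 255.68485746, 229.15569322]), 'ee_rot': array([-1.79950899e+02, -1.53747847e-01,  3.73759269e-01]), 'force': array([ 0.67351739, -0.46065235,  5.35755482]), 'torque': array([-0.03023293, -0.00748183,  0.00107613]), 'gripper_force': 2.7656853600478826, 'gripper_width': 0.5544544574431578}
[329.4, 201.9] 0.64 [557.08031383  95.27166685 177.        ]
[231.2, 216.6] 0.57 [551.32842046  99.4097985  177.        ]
```

Run:
```python
from h import *
st,im,d=look('w4',A[:3])
cv2.imwrite('pics/w4c.png',cv2.resize(im[120:380,150:430],(800,743))[:600])
```

```text
t 8.4 [594.7 255.7 229.1] [-1.7995e+02 -1.5000e-01  4.1000e-01] [ 22.3  24.1  76.9  -0.   78.8 111.8]
knob_grip [277.  258.9] 0.55 [596.7 257.5 233. ]
knob_grip [545.4 208.1] 0.23 [626.4 119.8 233. ]
collar_mouth [515.5 278.4] 0.6 [557.   86.9 177. ]
```

View pics/w4c.png

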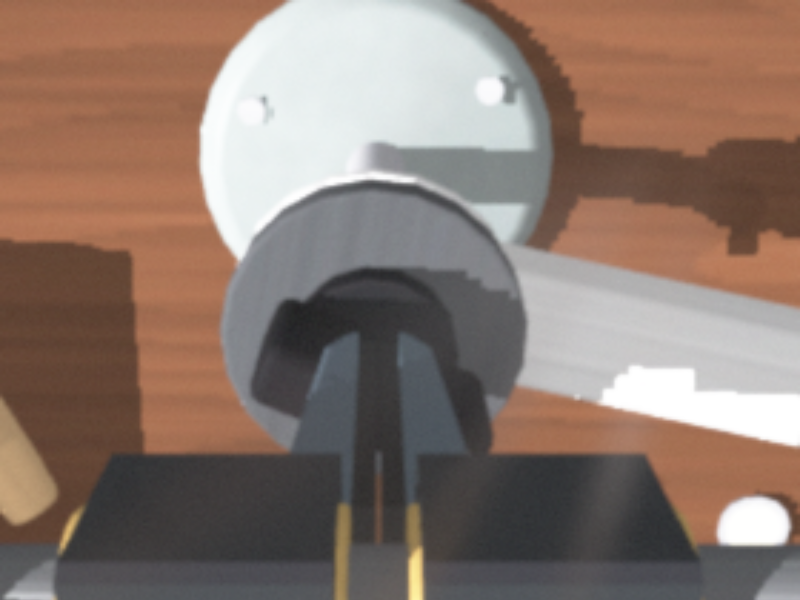

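```bash
cat >> h.py <<'E'
def wd(st,px,d):
    m=cam('wrist'); H=np.array(m['hand_eye'],float); R=Rot.from_euler('xyz',st['ee_rot'],degrees=True).as_matrix()
    z=float(d[int(px[1]),int(px[0])]); v=H[:3,:3]@(z*np.array([(px[0]-m['cx'])/m['fx'],(px[1]-m['cy'])/m['fy'],1.]))+H[:3,3]
    return (R@v+st['ee_pos']).round(1), v.round(1)
E
python3 - <<'E'
from h import *
st=env.state(); im,d=env.grab_frame('wrist'); np.save('d.npy',d)
for n,c in [('bar',(275,355)),('bar',(270,380)),('bar',(475,420)),('bar',(340,310)),('cap',(300,230)),('disc',(380,285)),('boom',(560,340)),('fingerL',(345,345)),('fingerR',(408,345)),('mid',(378,345)),('mid',(378,400)),('fl',(335,400)),('fr',(425,400)),('foot',(370,100))]:
    p=(150+c[0]*.35,120+c[1]*.35); print(n,np.round(p),*wd(st,p,d))
E
```

```text
bar [246. 244.] [607.5 273.3 238.8] [ 12.9 -17.5  -9.6]
bar [244. 253.] [602.8 274.2 239.3] [  8.2 -18.5 -10.1]
bar [316. 267.] [594.  236.7 236.9] [-0.9 19.  -7.7]
bar [269. 228.] [606.1 262.6 211.3] [11.4 -6.8 17.9]
cap [255. 200.] [620.  271.4 200. ] [ 25.2 -15.5  29.3]
disc [283. 220.] [611.7 254.4 211.6] [16.9  1.4 17.6]
boom [346. 239.] [584.4 209.5 172.3] [-10.8  46.1  56.8]
fingerL [271. 241.] [612.2 260.5 245.5] [ 17.5  -4.7 -16.3]
fingerR [293. 241.] [612.2 249.6 245.3] [ 17.5   6.2 -16.1]
mid [282. 241.] [601.9 254.7 219.9] [7.2 1.  9.3]
mid [282. 260.] [599.2 254.7 239.8] [  4.5   1.  -10.6]
fl [267. 260.] [679.2 255.2 411.2] [  84.9    0.9 -181.8]
fr [299. 260.] [612.5 247.7 268. ] [ 17.7   8.1 -38.8]
foot [280. 155.] [621.2 258.1  23.4] [ 25.9  -2.  205.8]
```

Run:
```python
from h import *
st=env.state(); d=np.load('d.npy')
for r in (238,244,250,256,262,270,276):
    print(r,[(c,)+tuple(wd(st,(c,r),d)[1]) for c in range(256,312,4)])
```

```text
238 [(256, np.float64(13.7), np.float64(-12.9), np.float64(-2.9)), (260, np.float64(13.0), np.float64(-10.9), np.float64(-1.2)), (264, np.float64(12.3), np.float64(-8.9), np.float64(0.4)), (268, np.float64(11.2), np.float64(-6.8), np.float64(3.2)), (272, np.float64(18.0), np.float64(-4.1), np.float64(-13.7)), (276, np.float64(9.3), np.float64(-2.5), np.float64(8.2)), (280, np.float64(8.1), np.float64(-0.3), np.float64(11.1)), (284, np.float64(7.0), np.float64(2.0), np.float64(13.7)), (288, np.float64(6.1), np.float64(4.4), np.float64(16.1)), (292, np.float64(18.2), np.float64(5.8), np.float64(-14.4)), (296, np.float64(18.2), np.float64(7.8), np.float64(-14.1)), (300, np.float64(5.4), np.float64(11.5), np.float64(17.8)), (304, np.float64(5.0), np.float64(13.9), np.float64(18.9)), (308, np.float64(4.8), np.float64(16.3), np.float64(19.4))]
244 [(256, np.float64(12.9), np.float64(-12.5), np.float64(-9.3)), (260, np.float64(12.9), np.float64(-10.5), np.float64(-9.4)), (264, np.float64(18.1), np.float64(-7.7), np.float64(-21.6)), (268, np.float64(17.8), np.float64(-5.8), np.float64(-21.2)
[... 4245 characters left out ...]
6.2), np.float64(-53.2)), (268, np.float64(18.3), np.float64(-4.6), np.float64(-54.5)), (272, np.float64(17.7), np.float64(-3.1), np.float64(-53.3)), (276, np.float64(16.5), np.float64(-1.5), np.float64(-51.0)), (280, np.float64(16.7), np.float64(0.1), np.float64(-51.5)), (284, np.float64(16.5), np.float64(1.7), np.float64(-51.1)), (288, np.float64(16.4), np.float64(3.3), np.float64(-50.9)), (292, np.float64(17.7), np.float64(4.8), np.float64(-53.4)), (296, np.float64(17.9), np.float64(6.4), np.float64(-53.7)), (300, np.float64(18.0), np.float64(7.9), np.float64(-54.0)), (304, np.float64(18.0), np.float64(9.5), np.float64(-54.0)), (308, np.float64(18.4), np.float64(11.0), np.float64(-54.6))]
```

Request:
arm_command --motion '[{"offset": [0, 0, -0.028], "spin": 0}, {"offset": [0, 0, -0.028], "spin": -0.165}, {"offset": [0, 0, 0], "spin": -0.165}, {"offset": [0, 0, 0], "spin": -0.165}, {"offset": [0, 0, 0], "spin": -0.165}]' --jaw 0.05

```text
time_s: 9.28
ee_pos: [593.8, 255.5, 283.3]
ee_rot: [-180.0, 0.1, 38.5]
force: [0.0, -0.2, 0.0]
gripper_width: 47.3
gripper_force: 0.0
```

Request:
arm_command --motion '[{"offset": [0, 0, 0], "spin": -0.165}, {"offset": [0, 0, 0], "spin": -0.165}, {"offset": [0, 0, 0], "spin": -0.165}, {"offset": [0, 0, 0], "spin": 0}, {"offset": [0, 0, 0], "spin": 0}]'

```text
time_s: 9.9
ee_pos: [594.0, 255.5, 283.6]
ee_rot: [-180.0, 0.0, 66.4]
force: [0.3, 0.3, 0.1]
gripper_width: 50.0
gripper_force: 0.0
```

Run:
```python
from h import *
st,im,d=look('w5',A[:2])
P=[]
for r in range(150,300):
    for c in range(240,330):
        if d[r,c]>0:
            w,v=wd(st,(c,r),d)
            if 236.5<w[2]<243 and np.hypot(w[0]-594.5,w[1]-256)<40: P.append((w[0],w[1],v[0],v[1],c,r))
P=np.array(P); print(len(P),P.mean(0),P.min(0),P.max(0))
print(cv2.minAreaRect(P[:,:2].astype(np.float32)))
print(cv2.minAreaRect(P[:,2:4].astype(np.float32)))
# finger tips: lowest tool z of points with x~14-19,|y| 15..45
F=[]
for r in range(200,300):
    for c in list(range(190,250))+list(range(320,380)):
        if d[r,c]>0:
            v=wd(st,(c,r),d)[1]
            if -60<v[2]<30 and abs(v[0])<25 and abs(v[1])<45: F.append(v)
F=np.array(F); print(len(F), np.percentile(F[:,2],[50,90,99,100]) if len(F) else '')
```

```text
t 9.9 [594.  255.5 283.6] [-1.7998e+02  2.0000e-02  6.6410e+01] [22.3 23.1 70.9 -0.  86.  45.8]
knob_grip [282.6 224.2] 0.61 [595.5 256.5 233. ]
collar_mouth [316.1 371.6] 0.64 [557.   86.6 177. ]Traceback (most recent call last):
  File "<stdin>", line 7, in <module>
  File "h.py", line 23, in wd
    m=cam('wrist'); H=np.array(m['hand_eye'],float); R=Rot.from_euler('xyz',st['ee_rot'],degrees=True).as_matrix()
  File "h.py", line 5, in cam
    m=env.camera_model(n); return m
ValueError: time passes only in moves, steps and waits
```

View pics/w5.png

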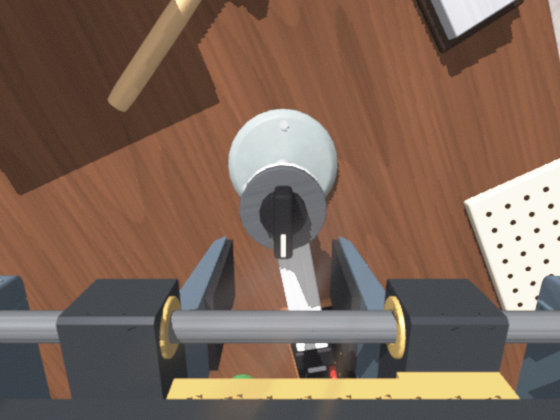

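Request:
arm_command --motion '[{"offset": [0, 0.001, 0.026], "spin": 0}, {"offset": [0, 0, 0.026], "spin": 0}, {"offset": [0, 0, 0.018], "spin": 0}, {"offset": [0, 0, 0.009], "spin": 0}, {"offset": [0, 0, 0], "spin": 0}]'

```text
time_s: 10.68
ee_pos: [594.9, 255.0, 204.5]
ee_rot: [-180.0, 0.0, 66.5]
force: [-0.4, -1.1, 0.4]
gripper_width: 49.9
gripper_force: 0.0
```

Request:
arm_command --motion '[{"offset": [0, 0, 0], "spin": 0}, {"offset": [0, 0, 0], "spin": 0}, {"offset": [0, 0, 0], "spin": 0}, {"offset": [0, 0, 0], "spin": 0}, {"offset": [0, 0, 0], "spin": 0}]' --jaw 0.0 --newtons 60

```text
time_s: 11.3
ee_pos: [594.5, 255.3, 205.1]
ee_rot: [-179.9, -0.0, 66.5]
force: [-1.5, 0.0, 1.8]
gripper_width: 12.8
gripper_force: 60.0
```

Gripped at 12.8 mm and 60 N, so the fingertips actually sit about 11 mm behind the reported TCP. Now I'll turn the knob.

Request:
arm_command --motion '[{"offset": [0, 0, 0], "spin": 0.06}, {"offset": [0, 0, 0], "spin": 0.1}, {"offset": [0, 0, 0], "spin": 0.1}, {"offset": [0, 0, 0], "spin": 0.1}, {"offset": [0, 0, 0], "spin": 0.1}]'

```text
time_s: 11.92
ee_pos: [594.0, 255.7, 205.1]
ee_rot: [-179.9, 0.0, 40.0]
force: [-3.4, 1.5, 3.0]
gripper_width: 12.4
gripper_force: 60.0
```

Request:
arm_command --motion '[{"offset": [0, 0, 0], "spin": 0.1}, {"offset": [0, 0, 0], "spin": 0.1}, {"offset": [0, 0, 0], "spin": 0.1}, {"offset": [0, 0, 0], "spin": 0.1}, {"offset": [0, 0, 0], "spin": 0.1}]'

```text
time_s: 12.55
ee_pos: [593.6, 256.4, 205.1]
ee_rot: [-179.9, 0.1, 11.4]
force: [-4.2, 3.5, 1.5]
gripper_width: 12.9
gripper_force: 60.0
```

Request:
arm_command --motion '[{"offset": [0, 0, 0], "spin": 0.1}, {"offset": [0, 0, 0], "spin": 0.1}, {"offset": [0, 0, 0], "spin": 0.04}, {"offset": [0, 0, 0], "spin": 0}]'

```text
time_s: 13.05
ee_pos: [593.6, 256.6, 205.1]
ee_rot: [-179.9, 0.1, -1.8]
force: [-4.5, 3.4, 2.1]
gripper_width: 13.6
gripper_force: 62.9
```

```bash
sed -i 's/^def cam(n):/import functools\n@functools.cache\ndef cam(n):/' h.py
python3 - <<'E'
from h import *
s=env.state();print(s['torque'],s['ee_rot'],s['qpos'],s['effort'],s['gripper_width'])
E
```

```text
[0.57630115 0.71316635 2.25357021] [-1.79936718e+02  1.09164969e-01 -1.82285724e+00] [2.23049166e+01 2.48341330e+01 7.91898849e+01 1.05488421e-01
 7.60497648e+01 1.14102337e+02] [ -5.20332456 -46.24989152 -24.06416059  -0.88027021  -0.87644124
   2.28547476] 13.584928012657521
```

Request:
arm_command --motion '[{"offset": [0, 0, 0], "spin": -0.03}, {"offset": [0, 0, 0], "spin": 0}, {"offset": [0, 0, 0], "spin": 0}, {"offset": [0, 0, -0.02], "spin": 0}, {"offset": [0, 0, -0.028], "spin": 0}]' --jaw 0.06

```text
time_s: 13.68
ee_pos: [594.8, 254.5, 252.4]
ee_rot: [179.9, 0.1, -0.6]
force: [0.2, 0.3, -1.3]
gripper_width: 58.8
gripper_force: 0.0
```

Request:
arm_command --motion '[{"offset": [0, 0, -0.028], "spin": 0}, {"offset": [-0.009, 0.049, 0], "spin": -0.17}, {"offset": [0, 0.05, 0], "spin": 0}, {"offset": [0, 0.05, 0], "spin": 0}, {"offset": [0, 0.05, 0], "spin": 0}]'

```text
time_s: 14.3
ee_pos: [609.8, 56.2, 280.9]
ee_rot: [180.0, -0.0, 9.2]
force: [0.6, 0.4, 0.3]
gripper_width: 60.0
gripper_force: 0.0
```

Request:
arm_command --motion '[{"offset": [0, 0, 0], "spin": -0.174}, {"offset": [0, 0, 0], "spin": -0.174}, {"offset": [0, 0, 0], "spin": -0.174}, {"offset": [0, 0, 0], "spin": -0.174}, {"offset": [0, 0, 0], "spin": -0.174}]'

```text
time_s: 14.92
ee_pos: [609.7, 57.7, 280.8]
ee_rot: [180.0, 0.0, 59.3]
force: [-0.2, 0.4, 0.3]
gripper_width: 60.0
gripper_force: 0.0
```

Request:
arm_command --motion '[{"offset": [0, 0, 0], "spin": -0.174}, {"offset": [0, 0, 0], "spin": -0.174}, {"offset": [0, 0, 0], "spin": 0}, {"offset": [0, 0, 0], "spin": 0}]'

```text
time_s: 15.42
ee_pos: [609.6, 57.9, 280.8]
ee_rot: [180.0, 0.0, 78.8]
force: [0.1, -0.7, 0.1]
gripper_width: 60.0
gripper_force: 0.0
```

Run:
```python
from h import *
st,im,d=look('w6',A[:5])
P=[];B=[]
for r in range(0,330):
    for c in range(150,430):
        if d[r,c]>0:
            w,v=wd(st,(c,r),d)
            if 234<w[2]<246 and np.hypot(w[0]-594.5,w[1]-256)<40: P.append(w[:2])
            h,s,vv=0,0,0
            b,g,rr=map(int,im[r,c])
            if 150<w[2]<180 and rr>130 and g<70 and b<70: B.append(w)
if P:
    P=np.array(P,np.float32);print('bar',len(P),P.mean(0),cv2.minAreaRect(P))
B=np.array(B); print('red',len(B),B.mean(0) if len(B) else '')
```

```text
t 15.425 [609.6  57.9 280.8] [1.800e+02 1.000e-02 7.884e+01] [ 4.4 19.8 76.4 -0.  83.9 15.5]
collar_mouth [214.3 177.6] 0.78 [561.   90.2 177. ]
grip_block [216.9 210.6] 0.63 [552.   58.3 160. ]
button_face [236.9 210.7] 0.66 [569.2  54.8 160. ]
lens_center [215.7 302.1] 0.64 [528.6 -30.  160. ]
red 192 [566.30833333  57.16458333 168.05416667]
```

View pics/w6.png

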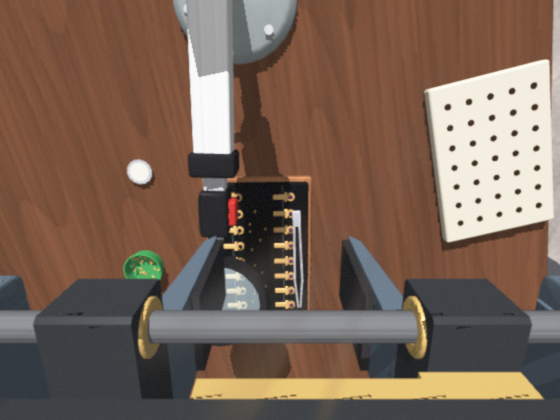

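Request:
arm_command --motion '[{"offset": [-0.0055, -0.0275, 0], "spin": 0}, {"offset": [-0.0055, -0.0275, 0], "spin": 0}, {"offset": [0, 0, 0.03], "spin": 0}, {"offset": [0, 0, 0.03], "spin": 0}, {"offset": [0, 0, 0], "spin": 0}]'

```text
time_s: 16.35
ee_pos: [551.9, 57.7, 218.9]
ee_rot: [-179.7, 0.1, 79.0]
force: [-0.2, 0.4, -0.1]
gripper_width: 60.2
gripper_force: 0.0
```

Run:
```python
from h import *
st,im,d=look('w7',A[1:4])
B=[];K=[]
for r in range(100,330):
    for c in range(180,400):
        if d[r,c]>0:
            w,v=wd(st,(c,r),d); b,g,rr=map(int,im[r,c])
            if 150<w[2]<172 and rr>130 and g<70 and b<70: B.append(np.r_[w,v])
            if 174<w[2]<179 and max(b,g,rr)<60: K.append(np.r_[w,v])
for X in (B,K):
    X=np.array(X); print(len(X))
    if len(X): print(np.percentile(X,[2,50,98],axis=0).round(1))
```

```text
t 16.35 [551.9  57.7 218.9] [-1.7973e+02  8.0000e-02  7.8980e+01] [ 4.8 16.1 90.5 -0.  73.7 15.8]
collar_mouth [284.3 182.7] 0.94 [559.8  89.1 177. ]
grip_block [280.7 220.6] 0.93 [551.4  59.  160. ]
button_face [303.9 223.5] 0.73 [567.1  53.8 160. ]
241
[[562.5  46.3 160.1  -9.1  12.   48.8]
 [566.4  56.9 168.6   1.9  14.6  50.3]
 [570.5  66.8 170.1  12.   17.3  58.7]]
3354
[[ 5.402e+02  4.320e+01  1.744e+02 -1.500e+01 -1.630e+01  4.090e+01]
 [ 5.551e+02  8.900e+01  1.762e+02  3.380e+01 -2.000e-01  4.270e+01]
 [ 5.776e+02  1.095e+02  1.780e+02  5.170e+01  1.780e+01  4.450e+01]]
```

Request:
arm_command --motion '[{"offset": [0.001, 0.0015, 0.028], "spin": 0}, {"offset": [0, 0, 0.028], "spin": 0}, {"offset": [0, 0, 0.018], "spin": 0}, {"offset": [0, 0, 0.01], "spin": 0}, {"offset": [0, 0, 0], "spin": 0}]'

```text
time_s: 17.18
ee_pos: [555.4, 58.5, 137.1]
ee_rot: [180.0, 0.0, 79.0]
force: [0.1, 0.8, -1.2]
gripper_width: 59.8
gripper_force: 0.0
```

Request:
arm_command --motion '[{"offset": [0, 0, 0], "spin": 0}, {"offset": [0, 0, 0], "spin": 0}, {"offset": [0, 0, 0], "spin": 0}, {"offset": [0, 0, 0], "spin": 0}]' --jaw 0.0 --newtons 45

```text
time_s: 17.68
ee_pos: [552.8, 58.9, 137.1]
ee_rot: [-179.7, 0.0, 78.9]
force: [-6.5, 0.9, 7.6]
gripper_width: 24.3
gripper_force: 44.9
```

Request:
arm_command --motion '[{"offset": [0, 0, 0], "spin": 0}, {"offset": [0, 0, 0], "spin": 0}]'

```text
time_s: 17.92
ee_pos: [552.8, 58.9, 137.1]
ee_rot: [-179.7, -0.0, 78.8]
force: [-6.4, 0.5, 4.4]
gripper_width: 24.3
gripper_force: 44.9
```

Run:
```python
from h import *
s=env.state();print(s['torque'],s['force'],s['ee_pos'],s['ee_rot'])
for c in ('scene','side'):
    env.grab_frame(c)
    for t,z in A[1:3]+[A[4]]:
        for q in env.pinpoint(c,t)[:1]: print(c,t,q['score'],atz(c,q['location'],z))
```

```text
[ 0.1118912   0.89947799 -0.69079685] [-6.36501774  0.46192225  4.36147063] [552.79064958  58.91654237 137.09264252] [-1.79725820e+02 -1.29859816e-02  7.88497888e+01]
scene grip_block 0.76 [551.64976098  58.9680331  160.        ]
scene lens_center 0.95 [538.14928873 -34.54045173 160.        ]
side collar_mouth 0.79 [563.44096693  92.85457929 177.        ]
side grip_block 0.58 [561.52712428  63.01670888 160.        ]
side lens_center 0.87 [547.15230045 -40.17700699 160.        ]
```

Request:
arm_command --motion '[{"offset": [0, -0.0022, 0], "spin": 0}, {"offset": [-0.004, 0, 0], "spin": 0}, {"offset": [-0.004, 0, 0], "spin": 0}, {"offset": [0, 0, 0], "spin": 0}, {"offset": [0, 0, 0], "spin": 0}]'

```text
time_s: 18.95
ee_pos: [550.8, 50.5, 137.1]
ee_rot: [-179.9, 0.0, 78.9]
force: [-4.1, 0.4, 6.3]
gripper_width: 24.5
gripper_force: 45.0
```

Request:
arm_command --motion '[{"offset": [-0.01, -0.001, 0], "spin": 0}, {"offset": [-0.01, 0, 0], "spin": 0}, {"offset": [-0.01, 0, 0], "spin": 0}, {"offset": [-0.01, 0, 0], "spin": 0}, {"offset": [-0.01, 0, 0], "spin": 0}]'

```text
time_s: 19.58
ee_pos: [540.3, 1.4, 137.0]
ee_rot: [-180.0, -0.0, 79.0]
force: [-2.5, 2.4, 5.9]
gripper_width: 24.3
gripper_force: 45.0
```

Request:
arm_command --motion '[{"offset": [-0.004, 0, 0], "spin": 0}, {"offset": [0, 0, 0], "spin": 0}, {"offset": [0, 0, 0], "spin": 0}]'

```text
time_s: 19.95
ee_pos: [539.5, -3.0, 137.0]
ee_rot: [-180.0, 0.1, 79.0]
force: [-4.6, -0.5, 5.5]
gripper_width: 24.2
gripper_force: 45.0
```

Run:
```python
from h import *
st,im,d=look('w8',A[:4]+[('red_line',167)])
t=np.array([-.1977,-.9803]); post=np.array([594.4,256.])
B=[];K=[]
for r in range(0,330):
    for c in range(180,400):
        if d[r,c]>0:
            w,v=wd(st,(c,r),d); b,g,rr=map(int,im[r,c])
            if 150<w[2]<182 and rr>110 and g<80 and b<80: B.append(np.r_[w,(w[:2]-post)@t,c,r])
            if 173<w[2]<181 and max(b,g,rr)<60: K.append(np.r_[w,(w[:2]-post)@t,c,r])
for X in (B,K):
    X=np.array(X); print(len(X))
    if len(X): print(np.percentile(X,[2,50,98],axis=0).round(1)); print(np.histogram(X[:,3],bins=np.arange(120,330,10)))
for c in ('scene','side'):
    i,_=env.grab_frame(c); cv2.imwrite(f'pics/{c}8.png',i)
    for tn,z in A[1:3]+[A[4],('red_line',167)]:
        for q in env.pinpoint(c,tn)[:1]: print(c,tn,round(q['score'],2),q['location'],atz(c,q['location'],z).round(1))
cv2.imwrite('pics/w8c.png',cv2.resize(im[60:270,210:350],(400,600),interpolation=2))
s=cv2.imread('pics/scene8.png')[170:250,270:350]; cv2.imwrite('pics/m.png',np.hstack([cv2.imread('pics/w8c.png'),cv2.resize(s,(400,600)[:1]*2)[:600] if 0 else cv2.copyMakeBorder(cv2.resize(s,(400,400)),0,200,0,0,0)]))
```

```text
t 19.95 [539.5  -3.  137. ] [-1.7995e+02  8.0000e-02  7.8960e+01] [ -1.5  18.1 100.   -0.1  61.9   9.6]
collar_mouth [290.   67.6] 0.72 [560.8  88.9 177. ]
grip_block [282.  280.2] 0.8 [539.7  -4.5 160. ]
red_line [285.6  56. ] 0.62 [560.3  94.  167. ]
12
[[579.   89.4 173.6 154.9 338.   22.4]
 [580.2  94.8 174.2 160.9 339.   40.5]
 [581.5 100.6 175.  166.4 340.   56.8]]
(array([0, 0, 0, 3, 9, 0, 0, 0, 0, 0, 0, 0, 0, 0, 0, 0, 0, 0, 0, 0]), array([120, 130, 140, 150, 160, 170, 180, 190, 200, 210, 220, 230, 240,
       250, 260, 270, 280, 290, 300, 310, 320]))
1283
[[528.1  -4.9 173.8 153.9 236.   18. ]
 [559.6  92.2 176.  167.8 286.   60. ]
 [580.2 107.4 177.9 268.9 338.  303. ]]
(array([   0,    0,    0,  162, 1075,    0,    0,    0,    0,    0,    0,
          0,    0,    0,   24,   22,    0,    0,    0,    0]), array([120, 130, 140, 150, 160, 170, 180, 190, 200, 210, 220, 230, 240,
       250, 260, 270, 280, 290, 300, 310, 320]))
scene collar_mouth 0.8 [332.5, 202.8] [562.7 101.1 177. ]
scene grip_block 0.73 [291.5, 211.5] [535.4   1.  160. ]
scene lens_center 0.93 [253.2, 222.3] [528.5 -99.8 160. ]
side collar_mouth 0.91 [231.2, 212.7] [561.2  91.  177. ]
side grip_block 0.67 [263.5, 203.1] [538.7  -1.8 160. ]
side lens_center 0.69 [289.8, 186.4] [533.6 -95.3 160. ]
side red_line 0.55 [232.2, 216.1] [557.4  91.6 167. ]
```

View pics/m.png

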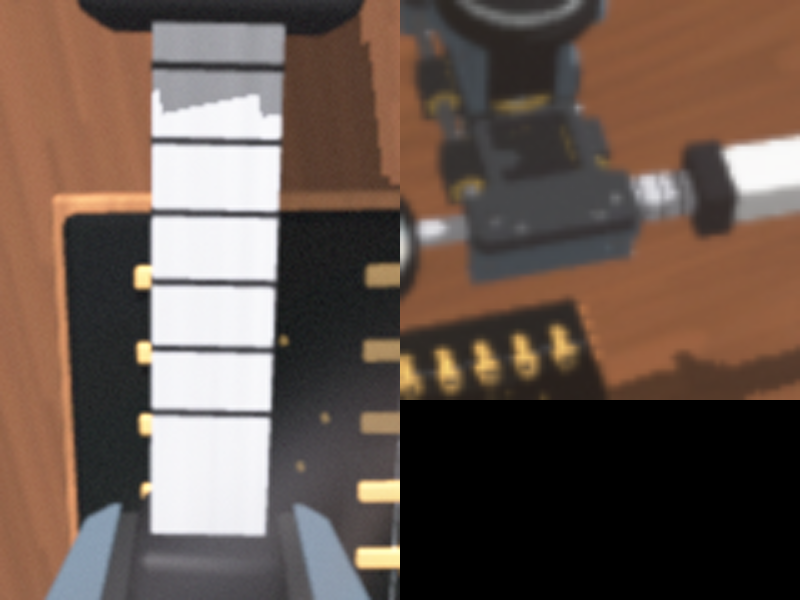

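Request:
arm_command --motion '[{"offset": [-0.0025, 0, 0], "spin": 0}, {"offset": [-0.0025, 0, 0], "spin": 0}, {"offset": [0, 0, 0], "spin": 0}, {"offset": [0, 0, 0], "spin": 0}, {"offset": [0, 0, 0], "spin": 0}]'

```text
time_s: 21.38
ee_pos: [538.5, -7.6, 137.0]
ee_rot: [-179.9, 0.1, 79.0]
force: [-4.2, 0.7, 6.0]
gripper_width: 24.0
gripper_force: 45.0
```

Run:
```python
from h import *
st,im,d=look('w9',[A[1],A[2],('red_line',167)])
for r in range(20,110,2): print(r,im[r,280:292].mean(0).round(0).astype(int).tolist(),round(float(np.median(d[r,280:292])),1),wrist(st,(286,r),167)[1].round(1))
```

```text
t 21.375 [538.5  -7.6 137. ] [-1.7994e+02  5.0000e-02  7.8960e+01] [ -2.   18.  100.2  -0.   61.9   9.1]
collar_mouth [288.2  54.1] 0.78 [560.1  88.9 177. ]
collar_mouth [144.1 258.3] 0.42 [484.5  21.3 177. ]
grip_block [284.3 279.4] 0.83 [539.9  -8.9 160. ]
red_line [287.2  52.5] 0.65 [560.1  90.5 167. ]
20 [68, 64, 64] 127.8 101.7
22 [67, 63, 63] 127.8 101.1
24 [68, 64, 64] 128.0 100.4
26 [66, 62, 63] 128.2 99.7
28 [66, 62, 64] 128.4 99.0
30 [64, 62, 63] 128.6 98.4
32 [64, 62, 62] 129.1 97.7
34 [64, 62, 61] 128.9 97.0
36 [64, 60, 61] 129.1 96.3
38 [64, 60, 61] 129.3 95.6
40 [62, 59, 61] 129.4 94.9
42 [63, 59, 61] 129.8 94.3
44 [58, 54, 56] 129.9 93.6
46 [51, 48, 48] 130.7 92.9
48 [41, 38, 39] 130.9 92.2
50 [37, 34, 35] 131.9 91.5
52 [33, 31, 32] 133.3 90.8
54 [36, 33, 56] 138.9 90.1
56 [55, 58, 160] 140.0 89.4
58 [57, 60, 164] 140.4 88.7
60 [135, 131, 161] 140.5 88.0
62 [169, 163, 162] 141.0 87.3
64 [168, 162, 163] 141.0 86.5
66 [168, 162, 162] 141.5 85.8
68 [167, 162, 162] 141.9 85.1
70 [168, 162, 162] 141.9 84.4
72 [168, 162, 162] 142.1 83.7
74 [167, 162, 162] 142.6 83.0
76 [167, 161, 162] 142.7 82.2
78 [166, 160, 161] 142.5 81.5
80 [163, 158, 158] 143.1 80.8
82 [76, 74, 74] 143.1 80.0
84 [153, 147, 147] 143.7 79.3
86 [249, 247, 246] 143.8 78.6
88 [250, 248, 248] 143.6 77.8
90 [250, 248, 248] 144.2 77.1
92 [250, 248, 248] 143.9 76.3
94 [250, 247, 248] 144.7 75.6
96 [250, 247, 247] 144.7 74.9
98 [250, 247, 247] 145.1 74.1
100 [250, 247, 247] 145.0 73.4
102 [250, 247, 247] 145.4 72.6
104 [250, 247, 247] 145.4 71.8
106 [249, 246, 246] 145.9 71.1
108 [149, 142, 143] 145.7 70.3
```

```bash
python3 -c "
from h import *
print(env.job_done())"
```

```text
the job is handed in; nothing more can be done
None
```

I handed the job in at about 21.5 s, but no verdict came back. The knob was turned 1.19 rad clockwise to its stop, the red line is within about 1 mm of the collar's mouth, and the collar has not visibly moved. The block is still gripped at 45 N. I inferred that the button is in because the arm slid freely. The jaws read 24 mm where I expected 26 mm, so I haven't confirmed it is the full 2.5 mm in.

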